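Raise the test booth's window to the orange marker

ROBOT

A 7-joint arm with a two-finger parallel gripper is mounted at the origin on the work surface. World frame = base frame: x ahead of the robot, y to its left, z up, the work surface at z = 0. Lengths are in m, angles in rad, forces in N, time in s.
With the tool pointing down it reaches from about 0.425 to 0.925 m from the base axis. Payload 6.8 kg.
Tool frame: the origin (TCP) lies on the centre line of the jaws, within the pads' length; the fingertips stand 14 mm ahead of it and the grasp point (between the pads) lies 5 mm behind it (bot.finger_overhang is the distance from the TCP to the fingertips, in m); z points along the fingers, y is the line along which they close (so a half turn about z gives the same grasp; the last joint's range is limited). The gripper opens to 85 mm and grips with 20 to 120 N. Pads are 22 mm wide; open, the fingers measure 114 mm over their backs; the gripper's body (76 mm by 85 mm) begins 54 mm behind the grasp point. The pads swing forward as they close: fully open they stand 13 mm farther back than shut.
Start: joints at [1.104, 0.477, 0.022, 1.555, -0.011, 1.109, -0.083], TCP at [0.237, -0.632, 0.245] pointing down, gripper open.
Joint ranges: [-2.96, 2.96], [-0.34, 2.1], [-1.41, 1.46], [0.24, 2.44], [-1.37, 4.51], [0.17, 1.92], [-2.96, 2.96]. Speed limits (rad/s): [2.39, 2.39, 3.14, 3.14, 3.14, 3.14, 3.14].

INTERFACE

Orientations are given as a unit quaternion [w, x, y, z].
In Python, from station import bot gives the robot as it stands.
- The arm moves only by the shell command python3 -m inch 'ROWS' [OPENING] [FORCE]. ROWS is JSON, a list of rows, each a list of 4 numbers: the shift along the tool's x, y, z in m, then the turn about the tool's z in degrees. A call has 1 to 12 rows; each row shifts and turns the commanded pose from where the row before left it, along the tool's axes as they then stand; what a row does not reach is not made up. A row lasts 1/10 s, in which the tool goes at most 50 mm and 8.59 degrees, less where a joint would pass 70% of its speed; a pose out of reach is approached as far as the arm can. A call is refused whole if a number of a shift passes 0.05 or a number of a turn 8.59, either way. A call with a gripper value outside its range is refused whole. OPENING is the finger opening in m, from 0 to 0.0854, set as the call begins (- or left out, the last holds). The fingers move at their own pace and stop on an object; FORCE is the grip in N (left out, the last holds). Time passes only in rows, so rows that do not move let the fingers close. It gives the time, the measured TCP pose, the force, the opening and the grip force at its end, in the units of the state.
- bot.get_obs(): the state, without advancing time (a new reading comes with each control period).
- bot.read_camera(name): name is "scene" or "top" or "wrist"; returns a dict with "color" (384x512x3 uint8, red, green, blue), "mtx" (3x3 intrinsics, pixels), "world_from_camera" (4x4, takes a point from camera to world coordinates); the wrist camera has in their place "hand_eye" (4x4, takes a point from camera to tool coordinates, whose origin is the TCP and whose axes are the flange's). Camera axes: x right, y up, looking along -z (the intrinsics and any distortion apply to the point x, -y, -z); pixel columns grow to the right and rows downward; lengths in m; the calibration is good to about 2 mm. A picture is of the moment at which its call begins: read the wrist's pose just before it. There is no depth.
- bot.hand_in(): hands the job in; it is judged then, once.
The state is a dict: "t": time; "q": joint angles; "joint_vel": joint speeds; "joint_torque": joint torques, N m; "eef_pos": TCP position; "tool_rot": TCP orientation; "contact_force": force on the tool from outside, world axes, zero at the start; "torque": the same for the moment, N m; "gripper_width": opening from 0.0 (shut) to 1.0 (fully open); "grasp_force": force on a finger pad.
Only numpy, scipy, OpenCV 4.12 (cv2) and the standard library are available. Lean on these libraries where they do the work, as an engineer would, in place of code of your own. Each camera call takes 0.05 s, during which the arm holds its last target. There are 200 camera calls.

TASK

Push the test booth's sloping window up with your fingertips from beneath its yellow lip until the lip is level with the point of the orange marker (not the blue one), then take your hand away and leave the window standing there. Push only, never grip the lip, and leave the markers and everything else on the bench where they are.

Things in the scene. Friction and masses are not known exactly. Their poses are not given: they have to be found in the camera images.
- booth: Test booth fixed to the bench, its front to the robot's left (+y); place and yaw vary. Clear plastic, aluminium frame, 430 mm wide and tall, blue upright lower panel 146 mm tall; above it the front leans back 40 degrees from vertical, with a clear window that slides on that slope between two posts. Origin: on the bench, mid-width, 6 mm before the blue panel. x into the booth, y along its front, z up.
- lip_mid (a point): Middle of the lip along the window's lower edge: 260 mm wide, 12 mm thick (lower half a yellow strip, upper half aluminium), 36 mm out from the pane (302 x 150 mm) at right angles. Point: mid-width, 18 mm out from the pane, 6 mm above the underside. z up the slope (the way the window slides), x into the pane, y along the lip. Free space below; at least 150 mm above the bench.
- sash (a joint): How far the window has been pushed up the slope, m: 0 fully down, 0.21 at its upper stop; it starts within 0.035 of the bottom. It weighs about 0.65 kg but is counterbalanced: it takes about 1 to 4 N up the slope to raise it, and it stays where it is left.
- orange_tip (a point): Point of the orange marker clip on the front of the post at the lip's +y end (left, facing the window), 10 mm beyond the lip, 26 mm out from the pane. Axes as for lip_mid. The window is at the mark when lip_mid and this point are equally far up the slope (along z). The clip (30 x 22 x 14 mm) is a stiff slide on the post, 55 to 160 mm above the lip at the start: do not shift it.
- blue_tip (a point): Point of a like blue marker clip on the other post (right, facing the window), set for other work, by chance higher or lower. Not the mark for this job; leave it alone.
- canister_mid (a point): Loose bystander: purple canister with grey lid and white cap, 132 mm across, 188 mm tall; point on its axis 70 mm up.
- coupling_mid (a point): Loose bystander: grey pipe coupling, 42 mm across, 42 mm tall, standing on the bench in front of the booth; its centre.
- driver_grip (a point): Loose bystander: screwdriver with red handle lying on the bench in front of the booth; middle of its handle.
- jar_mid (a point): Loose bystander: jar with blue cap, 60 mm across, 85 mm tall; its centre.
- wrench_grip (a point): Loose bystander: steel wrench lying on the bench; middle of its handle.
- endcap_mid (a point): Loose bystander: white pipe end cap, 48 mm across, 34 mm tall; its centre.

How it is judged:
By the outcome, as a careful person would: the job done as asked, in the order asked, and still so for the second after the job is handed in, with the robot touching nothing.
It also fails if it takes over 40 s, if anything falls off the work surface, if the arm or the gripper's body presses on something with over 40 N, if the wrist force passes 120 N, or if a joint passes its speed limit or range.

## Working session

There is one attempt and no reset: what is moved stays moved. The work goes in short steps, Python scripts to look and compute and a shell command to move; the robot and the scene stay as the last step left them, time stands still between calls to the robot, and variables do not carry over. Pictures are saved under pics/ and viewed, at most 13 in all, crops included, and the job is handed in when it is done.

```bash
mkdir -p pics; ls
python3 - <<'E'
from station import bot
import cv2,numpy as np
np.set_printoptions(precision=4,suppress=True)
o=bot.get_obs();print({k:o[k] for k in('t','eef_pos','tool_rot','contact_force','gripper_width')},bot.finger_overhang)
for n in('scene','top'):
    c=bot.read_camera(n);cv2.imwrite(f'pics/{n}0.png',c['color'][...,::-1]);print(n,c['mtx'],c['world_from_camera'])
E
```

```text
pics
{'t': 0.0, 'eef_pos': array([ 0.2368, -0.6315,  0.2443]), 'tool_rot': array([-0.0009,  0.9839,  0.1784, -0.0002]), 'contact_force': array([0.1083, 0.4572, 0.3925]), 'gripper_width': 1.0008380275559072} 0.014
scene [[348.71     0.     259.482 ]
 [  0.     348.71   191.5509]
 [  0.       0.       1.    ]] [[-0.8708 -0.2895  0.3973  1.0071]
 [ 0.4916 -0.5072  0.7079  0.7609]
 [-0.0034  0.8117  0.584   0.7736]
 [ 0.      0.      0.      1.    ]]
top [[469.0112   0.     255.8701]
 [  0.     469.0112 191.0709]
 [  0.       0.       1.    ]] [[-0.0011  0.9996 -0.0277  0.4981]
 [-1.     -0.0009  0.0077 -0.0563]
 [ 0.0076  0.0277  0.9996  1.3688]
 [ 0.      0.      0.      1.    ]]
```

View pics/scene0.png

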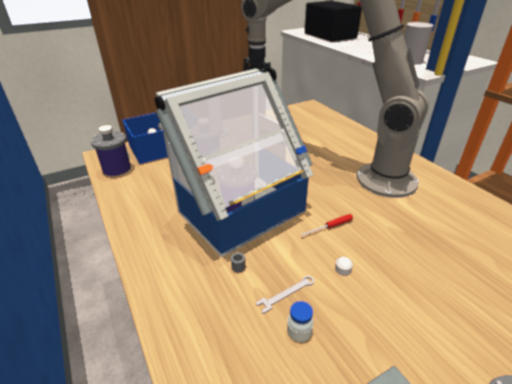

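View pics/top0.png

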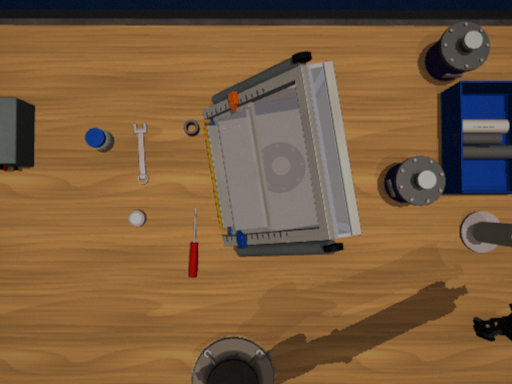

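The overview shows the booth with its front facing +y. In the scene view the orange clip is near (205,170), the blue clip near (302,150) and the yellow lip runs (230,207)–(300,175). In the top view orange is at (234,101), blue at (241,240) and the lip runs (207,122)–(226,243). I'll zoom in to measure.

Run:
```python
import cv2
a=cv2.imread('pics/scene0.png')[130:250,170:320];cv2.imwrite('pics/s1.png',cv2.resize(a,None,fx=5,fy=5,interpolation=cv2.INTER_CUBIC)[:600])
a=cv2.imread('pics/top0.png')[80:260,180:300];cv2.imwrite('pics/t1.png',cv2.resize(a,None,fx=3.33333,fy=3.33333,interpolation=cv2.INTER_CUBIC)[:600])
```

```text
(no output)
```

View pics/s1.png

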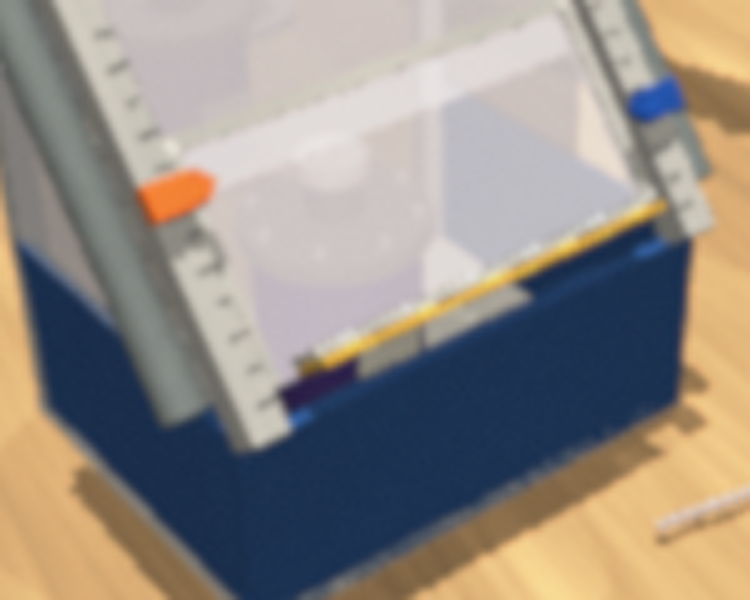

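View pics/t1.png

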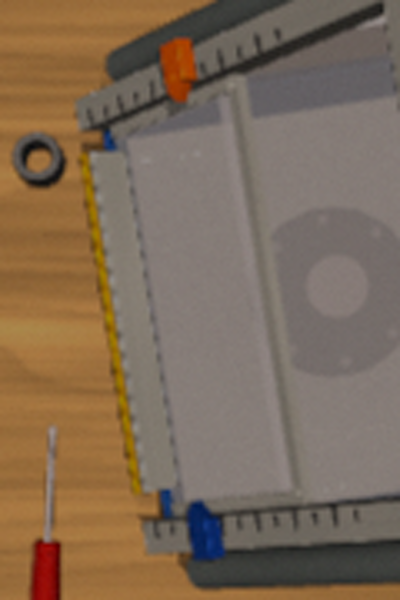

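```bash
cat > h.py <<'E'
import numpy as np
from station import bot
np.set_printoptions(precision=4,suppress=True)
C={n:bot.read_camera(n) for n in('scene','top')}
def ray(n,p):
    c=C[n];K=c['mtx'];T=c['world_from_camera']
    d=np.array([(p[0]-K[0,2])/K[0,0],-(p[1]-K[1,2])/K[1,1],-1.]);d=T[:3,:3]@d
    return T[:3,3],d/np.linalg.norm(d)
def tri(s,t):
    A=0;b=0;R=[ray('scene',s),ray('top',t)]
    for o,d in R:
        P=np.eye(3)-np.outer(d,d);A=A+P;b=b+P@o
    x=np.linalg.solve(A,b);return x,[np.linalg.norm(np.cross(x-o,d)) for o,d in R]
def proj(n,x):
    c=C[n];K=c['mtx'];T=c['world_from_camera'];q=T[:3,:3].T@(np.asarray(x)-T[:3,3])
    return np.array([K[0,2]+K[0,0]*q[0]/-q[2],K[1,2]+K[1,1]*q[1]/q[2]])
def sc(x,y):return (170+x/5-.4,130+y/5-.4)
def tc(x,y):return (180+x*.3-.35,80+y*.3-.35)
E
python3 - <<'E'
from h import *
L,e1=tri(sc(312,372),tc(82,150));R,e2=tri(sc(666,211),tc(137,492));O,e3=tri(sc(215,184),tc(180,103));B,e4=tri(sc(631,110),tc(203,503))
print(L,e1,R,e2,O,e3,B,e4);print('len',np.linalg.norm(L-R))
v=(L-R)[:2];yb=v/np.linalg.norm(v);xb=np.array([yb[1],-yb[0]])
a=np.radians(40);u=np.r_[xb*np.sin(a),np.cos(a)];n=np.r_[-xb*np.cos(a),np.sin(a)]
M=(L+R)/2
print('yb',yb,'xb',xb,'mid corner',M,'u',u)
print('along lip O past L',(O-L)@np.r_[yb,0],'out of corner plane',(O-M)@n,'du tip-lipmid',(O-M)@u-.006,'blue',(B-M)@u-.006)
E
```

```text
[0.7007 0.0642 0.1867] [np.float64(0.0018096886291809565), np.float64(0.0018096886291808023)] [0.439  0.0237 0.1864] [np.float64(0.0011325107380438905), np.float64(0.0011325107380439209)] [ 0.7187 -0.013   0.2719] [np.float64(0.0008583318305039324), np.float64(0.0008583318305039707)] [ 0.4334 -0.0273  0.232 ] [np.float64(0.0008761277482082135), np.float64(0.0008761277482083545)]
len 0.2647837348703499
yb [0.9883 0.1528] xb [ 0.1528 -0.9883] mid corner [0.5699 0.044  0.1866] u [ 0.0982 -0.6352  0.766 ]
along lip O past L 0.005964970171835652 out of corner plane -0.005732447565219801 du tip-lipmid 0.11021220824659522 blue 0.060695598032621735
```

The triangulation agrees with the given sizes: lip 265 mm against 260, clip about 8 mm beyond the lip, and equal lip-end heights. The travel comes out near 110 mm. I'll go up and over the booth with the fingers shut.

```bash
python3 -m inch '[[0,0,-0.05,0],[0,0,-0.05,0],[0,0,-0.05,0],[0,0,-0.05,0],[0,0,-0.05,0],[0,0,-0.05,0],[0,0,0,0]]' 0 20; python3 -c "
from station import bot;print(bot.get_obs()['q'])"
```

```text
t: 0.9
eef_pos: [0.2373, -0.6329, 0.5538]
tool_rot: [0.006, 0.984, 0.178, 0.002]
contact_force: [0.3, -1.0, -0.0]
gripper_width: -0.004
grasp_force: 0.0
[ 1.08701015  0.38282511  0.0543323   1.02578637 -0.02051708  1.72039353
 -0.07805902]
```

```bash
python3 -m inch '[[0.033,-0.034,0,0],[0.033,-0.034,0,0],[0.033,-0.034,0,0],[0.033,-0.034,0,0],[0.033,-0.034,0,0],[0.033,-0.034,0,0],[0.033,-0.034,0,0],[0.033,-0.034,0,0],[0.033,-0.034,0,0],[0,0,0,0]]' && python3 -m inch '[[0.033,-0.034,0,0],[0.033,-0.034,0,0],[0.033,-0.034,0,0],[0.033,-0.034,0,0],[0.033,-0.034,0,0],[0.033,-0.034,0,0],[0.033,-0.034,0,0],[0.033,-0.034,0,0],[0,0,0,0]]' && python3 -m inch '[[0,0,0,-7.8],[0,0,0,-7.8],[0,0,0,-7.8],[0,0,0,-7.8],[0,0,0,-7.8],[0,0,0,-7.8],[0,0,0,-7.8],[0,0,0,-7.8],[0,0,0,-7.8],[0,0,0,-7.8],[0,0,0,0]]'
```

```text
t: 1.9
eef_pos: [0.4104, -0.2342, 0.5457]
tool_rot: [-0.001, 0.983, 0.184, 0.001]
contact_force: [0.6, -0.9, -0.2]
gripper_width: 0.002
grasp_force: 0.0
t: 2.8
eef_pos: [0.5597, 0.1126, 0.5435]
tool_rot: [-0.002, 0.983, 0.183, -0.001]
contact_force: [-0.6, -0.4, 0.6]
gripper_width: 0.002
grasp_force: 0.0
t: 3.9
eef_pos: [0.5595, 0.1051, 0.545]
tool_rot: [0.0, 0.652, 0.758, -0.0]
contact_force: [-0.2, 0.6, -0.3]
gripper_width: -0.006
grasp_force: 0.0
```

```bash
python3 -m inch '[[0,0,0.05,0],[0,0,0.05,0],[0,0,0.05,0],[0,0,0.05,0],[0,0,0.05,0],[0,0,0.05,0],[0,0,0.05,0],[0,0,0.01,0],[0,0,0,0],[0,0,0,0]]'
python3 - <<'E'
from h import *;import cv2
w=bot.read_camera('wrist');print(w['hand_eye'],w['mtx'])
a=cv2.resize(w['color'],(400,300));b=C['scene']['color'][100:270,150:330];b=cv2.resize(b,(400,378))
im=np.zeros((378,800,3),np.uint8);im[:300,:400]=a;im[:,400:]=b
cv2.imwrite('pics/w2.png',im[...,::-1])
E
```

```text
t: 4.9
eef_pos: [0.561, 0.1067, 0.1877]
tool_rot: [0.001, 0.653, 0.757, 0.001]
contact_force: [-0.2, 0.6, -0.2]
gripper_width: -0.002
grasp_force: 0.0
[[-0.0003  0.9444  0.3289  0.0849]
 [ 1.      0.0005 -0.0006  0.0007]
 [-0.0007  0.3289 -0.9444 -0.1282]
 [ 0.      0.      0.      1.    ]] [[315.3547   0.     252.8088]
 [  0.     315.3547 198.7983]
 [  0.       0.       1.    ]]
```

View pics/w2.png

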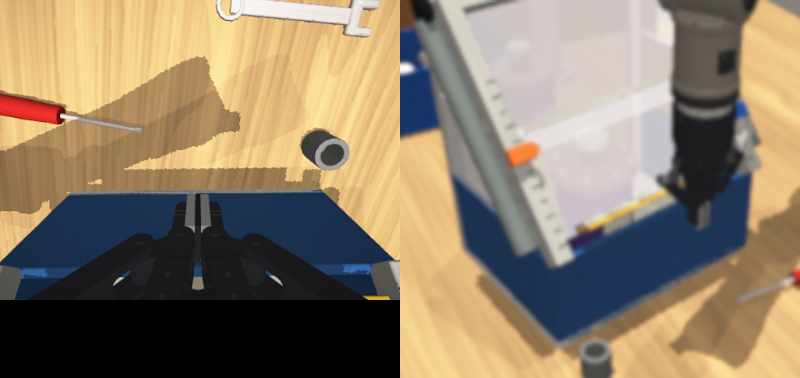

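Wrist view: the shut fingers hang at (197,215) in front of the blue panel, with free space around them. Scene view: the gripper is in front of the lip. Now approaching to contact.

```bash
python3 -m inch '[[-0.02,0,0,0],[-0.02,0,0,0],[-0.004,0,0,0],[0,0,0,0]]'; python3 -m inch '[[-0.003,0,0,0],[0,0,0,0]]';python3 -m inch '[[-0.003,0,0,0],[0,0,0,0]]';python3 -m inch '[[-0.003,0,0,0],[0,0,0,0]]'
```

```text
t: 5.45
eef_pos: [0.5666, 0.0622, 0.1864]
tool_rot: [0.001, 0.653, 0.757, 0.001]
contact_force: [0.6, 0.0, -0.6]
gripper_width: 0.0
grasp_force: 0.0
t: 5.65
eef_pos: [0.5664, 0.0605, 0.1856]
tool_rot: [0.0, 0.652, 0.758, 0.0]
contact_force: [0.3, -0.7, 0.5]
gripper_width: 0.005
grasp_force: 0.0
t: 5.85
eef_pos: [0.5667, 0.0582, 0.1856]
tool_rot: [-0.0, 0.652, 0.758, 0.001]
contact_force: [-1.0, 2.3, 2.5]
gripper_width: -0.003
grasp_force: 1.5
t: 6.05
eef_pos: [0.5669, 0.0573, 0.1862]
tool_rot: [-0.001, 0.651, 0.759, 0.002]
contact_force: [-2.8, 7.7, 5.6]
gripper_width: 0.001
grasp_force: 4.2
```

```bash
python3 -m inch '[[-0.0065,0,-0.0075,0],[-0.0065,0,-0.0075,0],[0,0,0,0]]'
python3 - <<'E'
from h import *;import cv2
print(bot.get_obs()['contact_force'])
b=C['scene']['color'][100:270,150:330];b=cv2.resize(b,(400,378));t=cv2.resize(C['top']['color'][80:260,180:330],(400,480))
im=np.zeros((480,800,3),np.uint8);im[:,:400]=t;im[:378,400:]=b
cv2.imwrite('pics/w3.png',im[...,::-1])
E
```

```text
t: 6.35
eef_pos: [0.5698, 0.0434, 0.202]
tool_rot: [-0.0, 0.652, 0.758, 0.002]
contact_force: [-1.2, 6.0, 3.5]
gripper_width: -0.0
grasp_force: 2.9
[-0.8683  6.0587  4.1055]
```

View pics/w3.png

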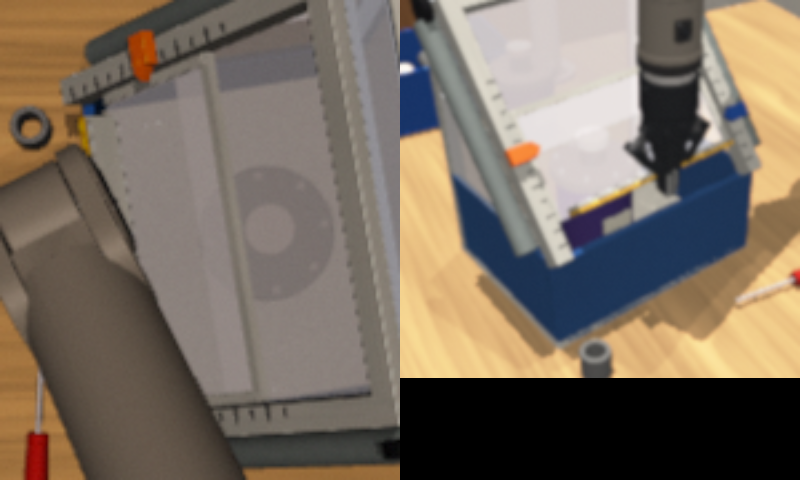

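The window rose about 20 mm with light forces. I'll keep going up the slope and stop short of the mark to remeasure.

```bash
python3 -m inch '[[-0.0065,0,-0.0077,0],[-0.0065,0,-0.0077,0],[-0.0065,0,-0.0077,0],[0,0,0,0]]'; python3 -m inch '[[-0.0065,0,-0.0077,0],[-0.0065,0,-0.0077,0],[-0.0065,0,-0.0077,0],[0,0,0,0]]'
python3 - <<'E'
from h import *;import cv2
b=C['scene']['color'][130:230,185:285];b=cv2.resize(b,(500,500),interpolation=cv2.INTER_CUBIC);t=cv2.resize(C['top']['color'][85:145,200:250],(300,360),interpolation=cv2.INTER_CUBIC)
im=np.zeros((500,800,3),np.uint8);im[:360,:300]=t;im[:,300:]=b
cv2.imwrite('pics/w4.png',im[...,::-1])
E
```

```text
t: 6.85
eef_pos: [0.5731, 0.0231, 0.2251]
tool_rot: [0.0, 0.652, 0.758, 0.002]
contact_force: [0.1, 4.0, 2.9]
gripper_width: -0.0
grasp_force: 1.8
t: 7.25
eef_pos: [0.5758, 0.0031, 0.2478]
tool_rot: [0.001, 0.652, 0.758, 0.001]
contact_force: [0.7, 3.0, 2.4]
gripper_width: 0.001
grasp_force: 1.7
```

View pics/w4.png

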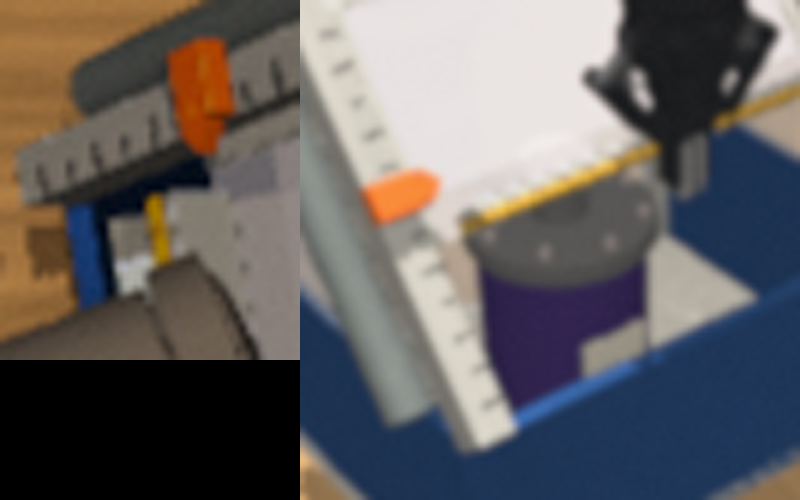

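Top panel: orange tip at (209,153), lip's outer lower corner at (147,196). Scene panel: tip at (440,186), lip corner at (466,236). I'll compute the remaining travel.

Run:
```python
from h import *
s=lambda x,y:(185+(x-300)/5-.4,130+y/5-.4)
t=lambda x,y:(200+x/6-.42,85+y/6-.42)
u=np.array([0.0982,-0.6352,0.766]);n=np.array([-.1528*.766,.9883*.766,.6428]);yb=np.array([.9883,.1528,0])
L,e=tri(s(466,235),t(146,196));O,f=tri(s(440,185),t(207,153))
print(L,e[0],O,f[0],'u',(O-L)@u-.006,'n',(O-L)@n,'y',(O-L)@yb)
L0=np.array([.7007,.0642,.1867]);print('moved',(L-L0)@u,(L-L0)@n,(L-L0)@yb)
# consistent one-DOF estimate: predicted corner & lip-level line in images
```

```text
[0.7108 0.0095 0.2484] 0.004762012553989189 [ 0.7193 -0.0137  0.2712] 0.0001209082841769898 u 0.027021365881559165 n -0.003983713839894727 y 0.0048261636503069
moved 0.08300265068244202 -0.0028656840017343174 0.0016273013382585187
```

```bash
python3 -m inch '[[-0.0065,0,-0.0077,0],[-0.006,0,-0.007,0],[0,0,0,0]]'
python3 - <<'E'
from h import *;import cv2
b=C['scene']['color'][135:195,195:255];b=cv2.resize(b,(480,480),interpolation=cv2.INTER_CUBIC);t=cv2.resize(C['top']['color'][95:135,215:255],(320,320),interpolation=cv2.INTER_CUBIC)
im=np.zeros((480,800,3),np.uint8);im[:320,:320]=t;im[:,320:]=b
cv2.imwrite('pics/w5.png',im[...,::-1])
E
```

```text
t: 7.75
eef_pos: [0.5769, -0.0102, 0.2615]
tool_rot: [-0.0, 0.653, 0.758, -0.0]
contact_force: [-0.1, 3.0, 1.5]
gripper_width: -0.004
grasp_force: 1.4
```

View pics/w5.png

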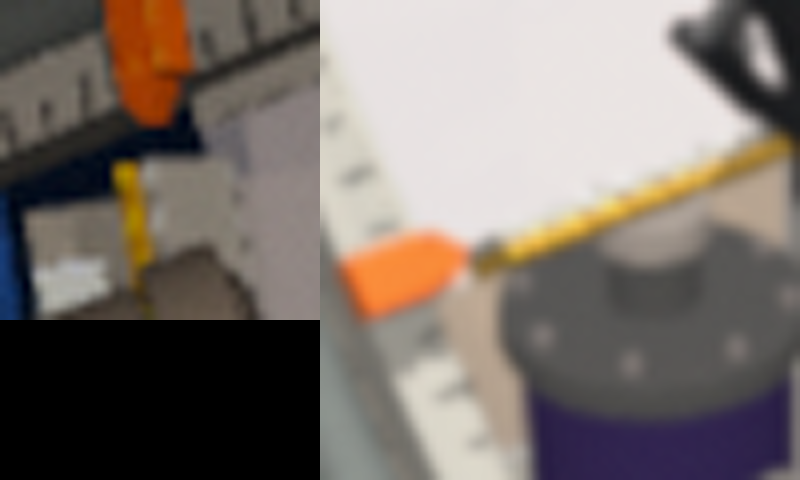

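Run:
```python
from h import *
s=lambda x,y:np.array((195+(x-320)/8-.44,135+y/8-.44))
t=lambda x,y:np.array((215+x/8-.44,95+y/8-.44))
u=np.array([0.0982,-0.6352,0.766]);n=np.array([-.1528*.766,.9883*.766,.6428]);yb=np.array([.9883,.1528,0])
S=s(470,257);T=t(155,123)
O,f=tri(S,T);L,e=tri(s(475,272),t(115,165));print(O,f[0],L,e[0],(O-L)@u-.006)
for d in(0,.004,.008,.012,.016):
    for k,off in(('corner',-.006),('mid',0)):
        P=O+u*(off-d)+n*.010-yb*.010
        a=proj('scene',P)-proj('scene',O)+S;b=proj('top',P)-proj('top',O)+T
        print(d,k,'scene',(a+.44-[195,135])*8+[320,0],'top',(b+.44-[215,95])*8)
```

```text
[ 0.7186 -0.0129  0.2713] 0.0009271559682263005 [ 0.7133 -0.004   0.2677] 0.006073726475761105 0.0029609878281754796
0 corner scene [512.5349 256.694 ] top [121.143  161.2213]
0 mid scene [505.4193 240.5526] top [133.4324 156.2346]
0.004 corner scene [517.2769 267.4508] top [113.0063 164.5229]
0.004 mid scene [510.1634 251.3144] top [125.2281 159.5636]
0.008 corner scene [522.0173 278.2043] top [104.9142 167.8065]
0.008 mid scene [514.9061 262.0728] top [117.069  162.8744]
0.012 corner scene [526.7563 288.9544] top [ 96.8663 171.0721]
0.012 mid scene [519.6473 272.8279] top [108.9547 166.1669]
0.016 corner scene [531.4939 299.7012] top [ 88.8622 174.3199]
0.016 mid scene [524.387  283.5797] top [100.8847 169.4415]
```

By pixel prediction the lip is about 0–3 mm below the mark. I'll back the hand off and take a close-up with the wrist camera for precision.

```bash
python3 -m inch '[[0.015,0,0,0],[0.015,0,0,0],[0,0.03,-0.03,0],[0,0.03,-0.03,0],[0,0.02,-0.02,0],[0,0,0,0],[0,0,0,0],[0,0,0,0]]'
python3 - <<'E'
from h import *;import cv2,pickle
o=bot.get_obs();w=bot.read_camera('wrist')
pickle.dump((o,w,C),open('d6.pkl','wb'));print(o['eef_pos'],o['tool_rot'],o['joint_vel'])
cv2.imwrite('pics/w6.png',cv2.resize(w['color'],(800,600),interpolation=cv2.INTER_CUBIC)[...,::-1])
E
```

```text
t: 8.75
eef_pos: [0.65, 0.0319, 0.3397]
tool_rot: [-0.001, 0.652, 0.758, -0.001]
contact_force: [0.5, -0.7, -0.9]
gripper_width: -0.005
grasp_force: 0.0
[0.6503 0.0314 0.3401] [-0.0005  0.6523  0.758  -0.001 ] [ 0.0028  0.0001  0.0002 -0.0086 -0.0011  0.0022  0.0024]
```

View pics/w6.png

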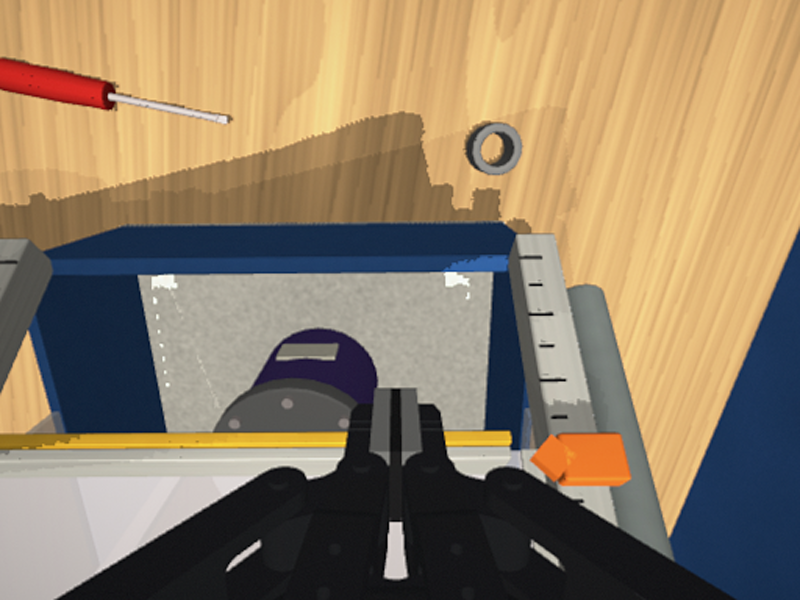

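Close-up: orange point at (531,459). The lip's right end shows the yellow lower edge at (511,432) and the yellow/aluminium boundary (the lip-mid level) at (511,444).

Run:
```python
import pickle,numpy as np
from scipy.spatial.transform import Rotation as Ro
np.set_printoptions(precision=2,suppress=True)
o,w,_=pickle.load(open('d6.pkl','rb'));q=o['tool_rot'];T=np.eye(4);T[:3,:3]=Ro.from_quat([q[1],q[2],q[3],q[0]]).as_matrix();T[:3,3]=o['eef_pos'];T=T@w['hand_eye'];K=w['mtx']
def pr(x):
    c=T[:3,:3].T@(x-T[:3,3]);return (np.array([K[0,2]-K[0,0]*c[0]/c[2],K[1,2]+K[1,1]*c[1]/c[2]])+.5)*1.5625-.5
O=np.array([.7186,-.0129,.2713]);print('O',pr(O),'depth',(T[:3,:3].T@(O-T[:3,3]))[2])
p=np.array([531,459]);px=(p+.5)/1.5625-.5
d=T[:3,:3]@np.array([(px[0]-K[0,2])/K[0,0],-(px[1]-K[1,2])/K[1,1],-1.])
u=np.array([0.0982,-0.6352,0.766]);n=np.array([-.1528*.766,.9883*.766,.6428]);yb=np.array([.9883,.1528,0])
for dep in(((O-T[:3,3])@d)/(d@d),.2):
  O2=T[:3,3]+d*dep;print(O2*1000)
  for e in(-.002,0,.002,.004,.006):print(e,'corner',pr(O2-u*(.006+e)+n*.01-yb*.01),'mid',pr(O2-u*e+n*.01-yb*.01),'top',pr(O2-u*(e-.006)+n*.01-yb*.01))
```

```text
O [523.6  452.09] depth -0.23161090566357426
[721.9  -14.48 273.77]
-0.002 corner [512.8  444.53] mid [514.46 457.92] top [516.16 471.69]
0 corner [512.26 440.15] mid [513.9  453.42] top [515.59 467.06]
0.002 corner [511.72 435.81] mid [513.35 448.96] top [515.02 462.47]
0.004 corner [511.19 431.51] mid [512.8  444.53] top [514.46 457.92]
0.006 corner [510.66 427.24] mid [512.26 440.15] top [513.9  453.42]
[711.05   2.46 299.1 ]
-0.002 corner [509.98 442.29] mid [511.86 457.75] top [513.79 473.72]
0 corner [509.37 437.25] mid [511.23 452.54] top [513.14 468.34]
0.002 corner [508.77 432.26] mid [510.6  447.39] top [512.49 463.02]
0.004 corner [508.17 427.32] mid [509.98 442.29] top [511.86 457.75]
0.006 corner [507.58 422.43] mid [509.37 437.25] top [511.23 452.54]
```

The wrist close-up fits consistently at 4 mm below the mark. I'll go back to contact and add 4 mm up the slope.

```bash
python3 -m inch '[[0,-0.03,0.03,0],[0,-0.03,0.03,0],[0,-0.02,0.02,0],[0,0,0,0],[-0.015,0,0,0],[-0.01,0,0,0],[0,0,0,0],[0,0,0,0]]'; python3 -m inch '[[-0.004,0,0,0],[0,0,0,0],[0,0,0,0]]'
```

```text
t: 9.7
eef_pos: [0.5771, -0.0055, 0.2618]
tool_rot: [0.0, 0.653, 0.757, 0.001]
contact_force: [0.6, 0.6, 0.6]
gripper_width: -0.001
grasp_force: 0.0
t: 10.0
eef_pos: [0.5768, -0.0088, 0.2612]
tool_rot: [-0.0, 0.652, 0.758, 0.0]
contact_force: [-0.4, -0.2, 0.5]
gripper_width: -0.002
grasp_force: 0.0
```

```bash
python3 -m inch '[[-0.002,0,-0.0015,0],[-0.0018,0,-0.0015,0],[0,0,0,0],[0,0,0,0]]'
```

```text
t: 10.4
eef_pos: [0.5772, -0.0122, 0.2645]
tool_rot: [-0.0, 0.652, 0.758, 0.0]
contact_force: [-1.7, 3.6, 2.0]
gripper_width: -0.002
grasp_force: 1.5
```

```bash
python3 -m inch '[[-0.0008,0,-0.0008,0],[0,0,0,0],[0,0,0,0]]'; python3 -m inch '[[0.015,0,0,0],[0.015,0,0,0],[0,0.03,-0.03,0],[0,0.03,-0.03,0],[0,0.02,-0.02,0],[0,0,0,0],[0,0,0,0],[0,0,0,0]]'
python3 - <<'E'
from h import *;import cv2,pickle
o=bot.get_obs();w=bot.read_camera('wrist')
pickle.dump((o,w,C),open('d7.pkl','wb'));print(o['eef_pos'],o['tool_rot'])
cv2.imwrite('pics/w7.png',cv2.resize(w['color'][240:340,250:400],(800,533),interpolation=cv2.INTER_CUBIC)[...,::-1])
E
```

```text
t: 10.7
eef_pos: [0.5773, -0.0129, 0.2652]
tool_rot: [-0.0, 0.652, 0.758, 0.0]
contact_force: [-1.1, 4.9, 1.6]
gripper_width: 0.002
grasp_force: 2.5
t: 11.5
eef_pos: [0.6508, 0.0281, 0.3437]
tool_rot: [-0.001, 0.652, 0.758, -0.001]
contact_force: [0.3, 0.7, -0.5]
gripper_width: 0.003
grasp_force: 0.0
[0.6509 0.0278 0.3439] [-0.0005  0.6523  0.7579 -0.001 ]
```

View pics/w7.png

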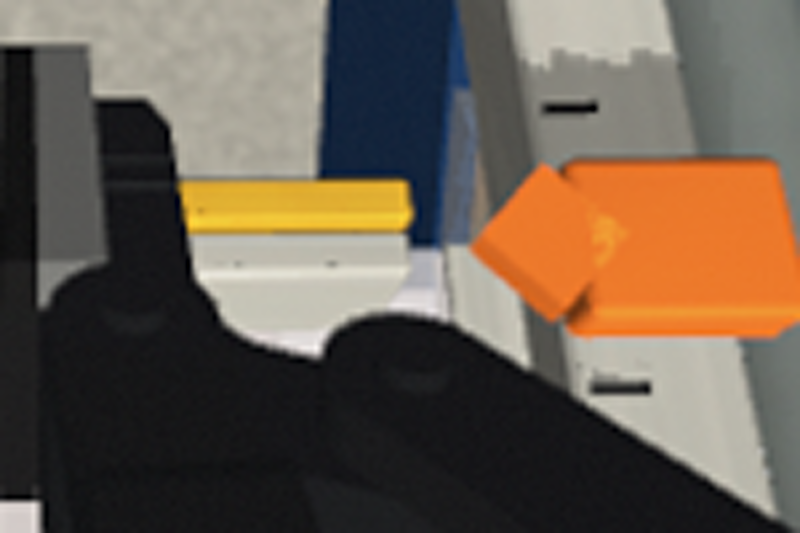

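The lip is now nearly level, but the result depends on how far out the clip's visible corner stands. A second view taken nearly square to the pane removes that dependence.

```bash
python3 -m inch '[[0.024,-0.02,0,0],[0,-0.02,0.02,0],[0,-0.02,0.021,0],[0,0,0,0],[0,0,0,0],[0,0,0,0]]'
python3 - <<'E'
from h import *;import cv2,pickle
o=bot.get_obs();w=bot.read_camera('wrist')
pickle.dump((o,w,C),open('d8.pkl','wb'));print(o['eef_pos'],o['tool_rot'])
cv2.imwrite('pics/w8.png',cv2.resize(w['color'][284:384,362:512],(800,533),interpolation=cv2.INTER_CUBIC)[...,::-1])
E
```

```text
t: 12.25
eef_pos: [0.5904, 0.0428, 0.3052]
tool_rot: [0.001, 0.653, 0.758, 0.001]
contact_force: [-0.3, 0.3, 0.5]
gripper_width: 0.002
grasp_force: 0.0
[0.5904 0.043  0.305 ] [0.0005 0.6525 0.7578 0.0009]
```

View pics/w8.png

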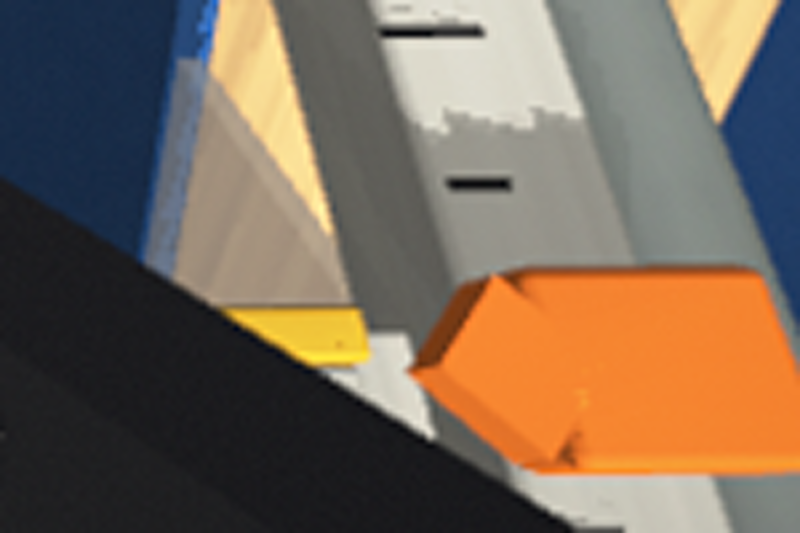

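Run:
```python
import pickle,numpy as np
from scipy.spatial.transform import Rotation as Ro
np.set_printoptions(precision=1,suppress=True)
def cam(f):
    o,w,_=pickle.load(open(f,'rb'));q=o['tool_rot'];T=np.eye(4);T[:3,:3]=Ro.from_quat([q[1],q[2],q[3],q[0]]).as_matrix();T[:3,3]=o['eef_pos'];return T@w['hand_eye'],w['mtx']
V=[(cam('d7.pkl'),250,240),(cam('d8.pkl'),362,284)]
def tri(ps):
    A=0;b=0;R=[]
    for ((T,K),x0,y0),p in zip(V,ps):
        x=x0+(p[0]+.5)/5.333-.5;y=y0+(p[1]+.5)/5.333-.5
        d=T[:3,:3]@np.array([(x-K[0,2])/K[0,0],-(y-K[1,2])/K[1,1],-1.]);d/=np.linalg.norm(d);R.append((T[:3,3],d))
        P=np.eye(3)-np.outer(d,d);A=A+P;b=b+P@R[-1][0]
    X=np.linalg.solve(A,b);return X,np.linalg.norm(np.cross(X-R[0][0],R[0][1])),R
u=np.array([0.0982,-0.6352,0.766]);n=np.array([-.1528*.766,.9883*.766,.6428]);yb=np.array([.9883,.1528,0])
B=np.array([u,n,yb])
pts={'apexfront':((471,241),(433,368)),'apexback':((474,252),(410,372)),'corner':((410,180),(360,308)),'bound':((410,232),(370,363))}
X={}
for k,p in pts.items():
    X[k],e,R=tri(p);print(k,X[k]*1e3,'res %.1f'%(e*1e3))
print('rel to bound u,n,y (mm):',{k:B@(x-X['bound'])*1e3 for k,x in X.items()})
# plane-intersect: lip outer face plane n0 ; tips at n0-3,-10
for i in range(2):
  r={}
  for k,p in pts.items():
    o,d=tri(p)[2][i]
    for off in((0,) if k in('corner','bound') else (-.003,-.006,-.010,-.013)):
      t=((X['bound']-o)@n+off)/(d@n);r[k,off]=B@(o+d*t-X['bound'])*1e3
  print('view',7+i,r)
```

```text
apexfront [719.1  -9.7 278.9] res 0.4
apexback [722.5 -16.  272.4] res 0.0
corner [709.4  -3.5 276.9] res 0.1
bound [710.   -8.5 280.7] res 0.4
rel to bound u,n,y (mm): {'apexfront': array([ 0.3, -3.1,  8.8]), 'apexback': array([ -0.3, -12.4,  11.2]), 'corner': array([-6.1,  1.5,  0.2]), 'bound': array([0., 0., 0.])}
view 7 {('apexfront', -0.003): array([ 0.7, -3. ,  8.5]), ('apexfront', -0.006): array([-0.1, -6. ,  9.3]), ('apexfront', -0.01): array([ -1.2, -10. ,  10.3]), ('apexfront', -0.013): array([ -2. , -13. ,  11.1]), ('apexback', -0.003): array([ 2.2, -3. ,  8.7]), ('apexback', -0.006): array([ 1.4, -6. ,  9.5]), ('apexback', -0.01): array([  0.3, -10. ,  10.5]), ('apexback', -0.013): array([ -0.5, -13. ,  11.3]), ('corner', 0): array([-6.7, -0. ,  0.6]), ('bound', 0): array([ 0.3, -0. , -0.3])}
view 8 {('apexfront', -0.003): array([-0., -3.,  9.]), ('apexfront', -0.006): array([-0.2, -6. , 10.7]), ('apexfront', -0.01): array([ -0.6, -10. ,  12.8]), ('apexfront', -0.013): array([ -0.8, -13. ,  14.5]), ('apexback', -0.003): array([ 0.4, -3. ,  6.2]), ('apexback', -0.006): array([ 0.2, -6. ,  7.8]), ('apexback', -0.01): array([ -0.2, -10. ,   9.9]), ('apexback', -0.013): array([ -0.4, -13. ,  11.5]), ('corner', 0): array([-6.2, -0. ,  0.8]), ('bound', 0): array([-0.3, -0. ,  0.3])}
```

The lip is level with the orange point to about 0.3 mm, and the lip thickness and clip offsets check out. I'll withdraw farther and hand in.

```bash
python3 -m inch '[[0.03,0,-0.02,0],[0.03,0,-0.03,0],[0.02,0,-0.03,0],[0,0,0,0],[0,0,0,0],[0,0,0,0]]' && python3 -c "
from station import bot;print(bot.hand_in())"
```

```text
t: 13.0
eef_pos: [0.5774, 0.1206, 0.383]
tool_rot: [-0.0, 0.653, 0.757, -0.001]
contact_force: [0.3, -0.2, -0.7]
gripper_width: -0.001
grasp_force: 0.0
the job is handed in; nothing more can be done
None
```

The window stands with its lip level with the orange marker's point, to about 0.3 mm by the wrist camera. I pushed it up with shut fingertips against the lip's outer lower edge (the tool only points straight down), withdrew the hand, touched nothing else that I saw, and handed the job in at about 13 s.

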